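Stack the last plate and screw the clamp down

TASK

Slide the loose metal plate in under the raised blue arm of the stack clamp so that it lies flush and square on the pile, touching the end stop, and let it go. Then turn the T-handle clockwise (seen from above) until it comes up hard at its end and the clamp's foot holds the plate tight. Leave the rusty flat bar and the tin of screws where they are, and let go of everything.

Things in the scene. Friction and masses are not known exactly. Their poses are not given: they have to be found in the camera images.
- plate_center (a point): Centre of the loose plate: bare metal, 120 (its x) by 60 (its y) by 10 mm thick, about 0.2 kg, edges square. It starts flat on a fixed wooden block (80 x 40 mm, 25 mm high, same direction, under the middle of the plate), so its underside is 25 mm above the bench.
- pile_top (a point): Centre of the top face of the pile in the clamp: two fixed plates of the same 120 x 60 mm size on a grey base 12 mm high, 130 mm wide; this face is 32 mm above the bench. x points along the pile's long side toward the end stop and the screw, y to the left of that, z up. A plate flush on the pile just touches the end stop; its centre is then 5 mm above this point.
- end_stop (a point): Middle of the near face of the end stop, level with the pile's top face and 60 mm from pile_top in +x: a dark fixed block 56 mm wide that stands 12 mm higher than the pile's top. Axes as pile_top.
- handle_axis (a point): Point on the vertical screw axis at the height of the T-handle's bar: 152 mm above the bench, 115 mm beyond pile_top in x; axes as pile_top. An upright grey guard sheet (170 mm wide, 248 mm high) stands 94 mm beyond it in +x, so a gripper can follow a bar end round the near (-x) side, not the far side. A bracket 40 mm wide, from 22 mm before to 50 mm behind the axis, has its top 23 mm below the bar.
- end_a (a point): Grip point on one arm of the T-handle, 52 mm from the screw axis. The bar is a steel rod 12 mm thick, 152 mm long over the round black end knobs (18 mm). Bar height stays the same while it turns. Its y axis lies along the bar.
- end_b (a point): Grip point on the opposite arm of the T-handle, 52 mm from the screw axis on the other side.
- handle (a joint): Angle of the T-handle (rad): grows as it is turned clockwise seen from above, which lowers the blue arm 3.8 mm per rad. Starts between 0.2 and 1.4; hard stop at 5.7, where the foot presses a properly placed plate with about 15 N. At 0 end_a lies to the -y side of the axis (pile_top's y). It needs about 0.2 N m to turn (about 4 N at the grip point) and stays where it is left.
- foot: Round sprung rubber foot, 24 mm across, under the blue arm, 40 mm beyond pile_top in x; origin 13 mm above its underside. The arm (30 mm wide, nose at x = +25 mm from pile_top) carries it up and down. At the start its underside is at least 23 mm above the pile's top and the arm's top at most 60 mm above it, so the plate must be slid in level from the -x side, held near its outer end.
- plate: The loose plate; origin at the centre of its underside.
- strip_rusty: Bystander: loose rusty flat bar lying on the bench to the left of the clamp, 21 x 122 mm, 3 mm thick with a bolt head at one end; origin at the centre of its underside.
- tin_screws: Bystander: small grey tin tray full of screws, 118 x 158 mm, 76 mm high; origin at the centre of its underside.
There are look-alikes about, which are no part of the job. Leave any orange, pink or turquoise look-alike of the plate alone.

How it is judged:
On the way:
1. the plate lies flush and square on the pile against the end stop, let go, with the clamp still open (x of plate_center in the frame of pile_top between -0.004 and 0.004 m and y of plate_center in the frame of pile_top between -0.006 and 0.006 m and z of plate_center in the frame of pile_top between 0.002 and 0.008 m and angle between the x axis of plate_center and the x axis of pile_top, either way round below 0.09 rad and contact force between the fingers and plate below 0.3 N and linear speed of plate below 0.02 m/s and value of joint handle below 4 rad), for 0.2 s.
At the end, for the whole second after the job is handed in: The plate lies flat on the pile within 4 mm along and 6 mm across of flush and within 0.09 rad of square; the T-handle is within 0.2 rad of its hard stop (joint over 5.5) and at rest; the foot presses the plate with more than 6 N (x of plate_center in the frame of pile_top between -0.004 and 0.004 m and y of plate_center in the frame of pile_top between -0.006 and 0.006 m and z of plate_center in the frame of pile_top between 0.002 and 0.008 m and angle between the x axis of plate_center and the x axis of pile_top, either way round below 0.09 rad and value of joint handle above 5.5 rad and contact force between foot and plate above 6 N and linear speed of plate below 0.01 m/s and velocity of joint handle below 0.05 rad/s); the robot touches nothing.
It fails at once if the rusty bar pushed more than 30 mm from its place (distance of strip_rusty from where it was at the start of the episode above 0.03 m).
It fails at once if the tin of screws pushed more than 30 mm from its place (distance of tin_screws from where it was at the start of the episode above 0.03 m).
It also fails if it takes over 72 s, if anything falls off the work surface, if the arm or the gripper's body presses on something with over 40 N, if the wrist force passes 120 N, or if a joint passes its speed limit or range.

ROBOT

A 6-joint arm with a two-finger parallel gripper is mounted at the origin on a cart in front of the work surface, level with it; the furniture and walls round the work are solid. World frame = base frame: x ahead of the robot, y to its left, z up, the work surface at z = 0. Lengths are in m, angles in rad, forces in N, time in s.
With the tool pointing down it reaches from about 0.325 to 1 m from the base axis. Payload 5.1 kg.
Tool frame: the origin (TCP) lies midway between the tips of the shut fingers; the grasp point (between the pads) lies 19 mm behind it; z points along the fingers, y is the direction in which the jaws open and shut (so a half turn about z gives the same grasp; the last joint's range is limited). The gripper opens to 85 mm and grips with 20 to 120 N. Pads are 22 mm wide; open, the fingers measure 114 mm over their backs; the gripper's body (76 mm by 85 mm) begins 54 mm behind the grasp point. The pads swing forward as they close: fully open they stand 13 mm farther back than shut.
Start: joints at [-1.402, 0.124, 1.65, -0, 1.367, -0.083], TCP at [0.162, -0.629, 0.231] pointing down, gripper open.
Joint ranges: [-2.61, 2.61], [-1.02, 2.33], [0.03, 2.71], [-1.35, 4.49], [0.32, 2.68], [-2.91, 2.91]. Speed limits (rad/s): [2.57, 2.57, 3.14, 3.14, 3.14, 3.14].

INTERFACE

Orientations are given as a rotation vector (axis times angle).
In Python, from workcell import manip, fingers, kin, imaging, close_job, current_t, current_joints, current_joint_vel, current_joint_torque, current_position, current_eef_rot, current_ft_force, current_moment, current_gripper_width gives the robot as it stands. The module is installed in compiled form; this text tells all that it offers. Calls block until the motion is done:
- manip.reach(position, orientation): joint-space move of the TCP to a pose.
- manip.move_linear(position, rotation=None, v=0.15, contact_N=None): straight line of the TCP; rotation=None keeps the orientation; v is the mean speed in m/s. With contact_N (N) it stops when the force on the tool has changed by that much, and returns True; else False.
- manip.movej(angles): joint-space move.
- fingers.command_gripper(opening): finger opening in m; the grip force is fixed at half the most; returns when the fingers have stopped.
- manip.pause(seconds).
- kin.solve_ik(position, orientation): joint angles nearest the present ones, or None.
- imaging.snapshot(name): name is "side" or "top" or "wrist"; returns a dict with "frame" (420x560x3 uint8, blue, green, red), "range_z" (420x560 float32, m along the optical axis (not along the pixel's ray), 0 where there is no reading), "fx", "fy", "cx", "cy" (pixels), "rvec" (rotation vector, rad) and "tvec" (3), from world to camera coordinates, as OpenCV has them. Camera axes: x right, y down, z forward; pixel columns grow to the right and rows downward; lengths in m; the calibration is good to about 2 mm. The wrist camera is an equidistant fisheye: a pixel r from the principal point sees the ray r / f radians off the axis. A picture is of the moment at which its call begins.
A pose or a line that the arm cannot do raises manip.Unreachable and nothing moves.
- close_job(): hands the job in, once; it reports no verdict.
Readings, each from a call of its own:
- current_t(): time.
- current_joints(): joint angles.
- current_joint_vel(): joint speeds.
- current_joint_torque(): joint torques, N m.
- current_position(): TCP position.
- current_eef_rot(): TCP orientation.
- current_ft_force(): force on the tool from outside, world axes, zero at the start.
- current_moment(): the same for the moment, N m.
- current_gripper_width(): finger opening in m.
Only numpy, scipy, OpenCV 4.12 (cv2) and the standard library are available. Lean on these libraries where they do the work, as an engineer would, in place of code of your own. Each camera call takes 0.05 s, during which the arm holds its last target.

## Working session

There is one attempt and no reset: what is moved stays moved. The work goes in short steps, each a Python script; the robot and the scene stay as the last script left them, time stands still between calls to the robot, and variables do not carry over. Pictures are saved under pics/ and viewed, and the job is handed in when it is done.

```bash
ls; mkdir -p pics; cat > h.py <<'E'
import numpy as np, cv2, pickle
from workcell import *
from workcell import manip, fingers, kin, imaging
from scipy.spatial.transform import Rotation as R
def snap(n,save):
    s=imaging.snapshot(n); cv2.imwrite(f'pics/{save}.png',s['frame']); pickle.dump(s,open(f'pics/{save}.pkl','wb')); return s
def load(n): return pickle.load(open(f'pics/{n}.pkl','rb'))
def cloud(s,fish=False):
    d=s['range_z']; v,u=np.mgrid[:420,:560]
    x=(u-s['cx'])/s['fx']; y=(v-s['cy'])/s['fy']
    if fish:
        r=np.hypot(x,y); k=np.where(r>1e-9,np.tan(np.minimum(r,1.5))/np.maximum(r,1e-9),1); x=x*k;y=y*k
    P=np.stack([x*d,y*d,d],-1)
    M=cv2.Rodrigues(np.array(s['rvec'],float))[0]
    W=(P-np.array(s['tvec']).ravel())@M
    W[d<=0]=np.nan
    return W
E
python3 - <<'E'
from h import *
print(current_t())
for n in ("side","top","wrist"):
    s=snap(n,n+"0"); print(n,s['fx'],s['cx'],s['cy'],s['rvec'],s['tvec'])
E
```

```text
pics
0.0
side 478.8486751454145 275.0306713101508 203.8609928438925 [ 0.7229363  -2.39081033  1.35840869] [0.36663019 0.31752532 1.20678669]
top 515.4567283309151 277.9952280410575 210.6288101332884 [ 2.15300782 -2.19229147  0.09072481] [-0.12262917  0.56677695  1.86000925]
wrist 325.19226210127806 286.1307900549921 212.05822238763898 [-2.27544386  1.76430998  0.28306709] [-0.64866349 -0.040895    0.38021953]
```

View pics/top0.png

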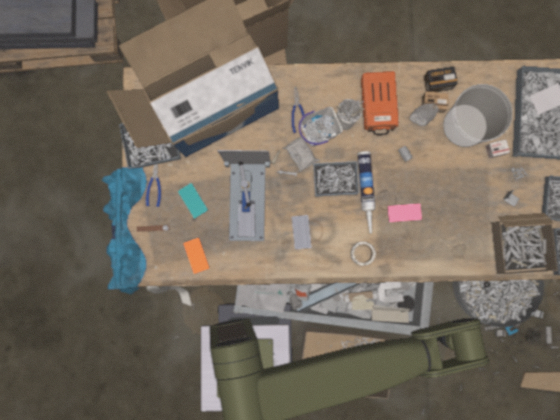

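View pics/side0.png

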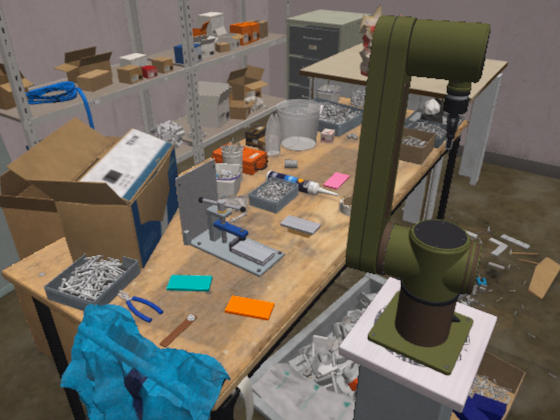

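View pics/wrist0.png

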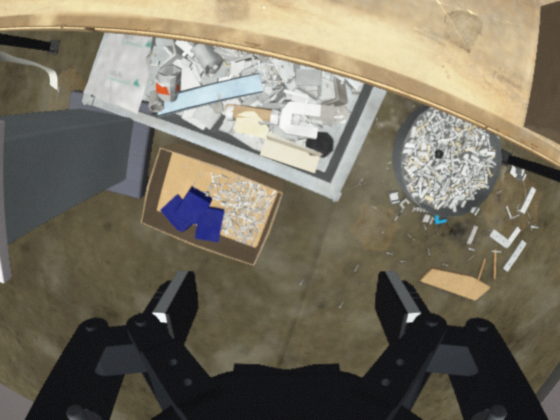

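Plate candidates in the top view are bare metal at (302,232), orange at (196,256), turquoise at (193,200) and pink at (405,213). The description picks (302,232). The clamp is at (247,200), the rusty bar at (152,229), and the tin at (336,180). Next I'll check a close crop and the cloud.

```bash
python3 - <<'E'
from h import *
s=load('top0'); W=cloud(s)
c=s['frame'][130:280,190:370]; cv2.imwrite('pics/crop0.png',cv2.resize(c,None,fx=4,fy=4,interpolation=cv2.INTER_CUBIC))
for u,v in [(302,232),(196,256),(193,200),(405,213),(244,225),(247,180),(152,229),(336,180),(300,153),(270,230)]: print(u,v,W[v,u].round(3))
ss=load('side0'); Ws=cloud(ss)
c=ss['frame'][150:290,160:340]; cv2.imwrite('pics/crop1.png',cv2.resize(c,None,fx=4,fy=4,interpolation=cv2.INTER_CUBIC))
E
```

```text
302 232 [ 0.485 -0.219  0.028]
196 256 [0.405 0.169 0.017]
193 200 [0.612 0.182 0.005]
405 213 [ 0.549 -0.601  0.005]
244 225 [ 0.514 -0.008  0.033]
247 180 [ 0.665 -0.027  0.124]
152 229 [ 0.507  0.335 -0.001]
336 180 [ 0.668 -0.344  0.06 ]
300 153 [ 0.772 -0.217  0.047]
270 230 [ 0.495 -0.102  0.007]
```

View pics/crop0.png

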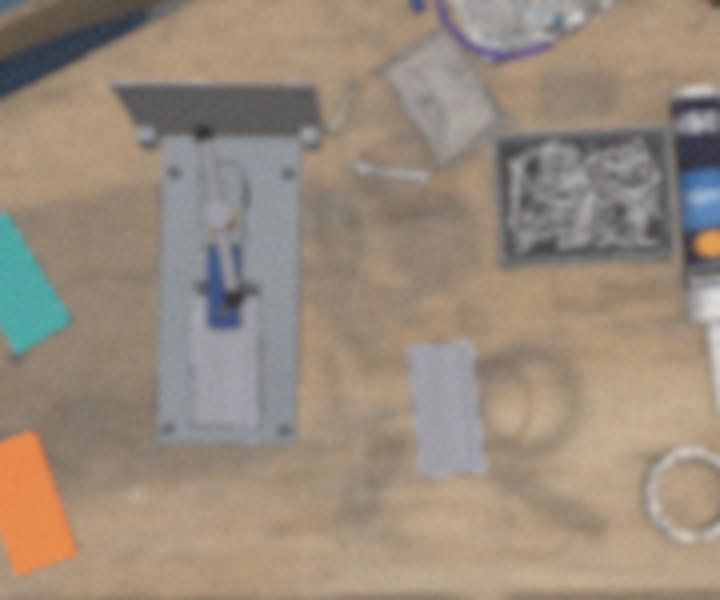

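View pics/crop1.png

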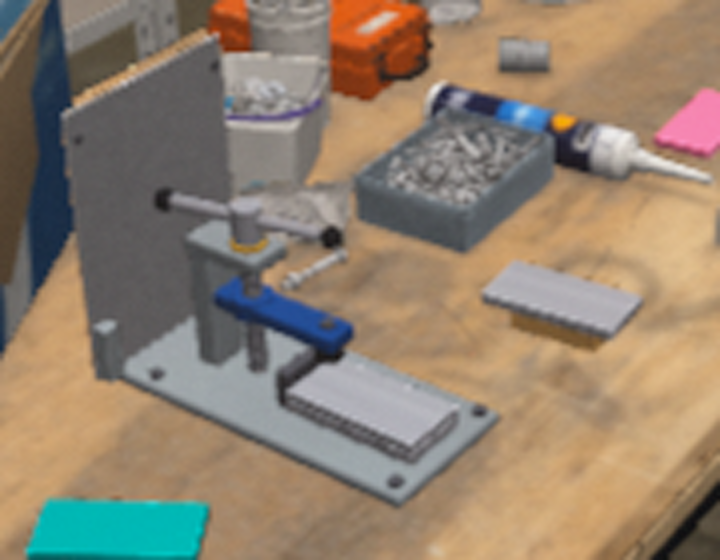

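```bash
python3 - <<'E'
from h import *
print(current_eef_rot(), R.from_rotvec(current_eef_rot()).as_matrix().round(2))
s=load('wrist0'); M=cv2.Rodrigues(np.array(s['rvec']))[0]; C=-M.T@np.array(s['tvec']).ravel(); T=R.from_rotvec(current_eef_rot()).as_matrix()
print('cam in tool',(T.T@(C-current_position())).round(3),'axes in tool\n',(T.T@M.T).round(2))
for o in ([np.pi,0,0],[0,np.pi,0]):
    for p in ([.5,-.11,.4],[.5,-.22,.2],[.5,-.03,.1],[.6,-.03,.2]): 
        q=kin.solve_ik(p,o); print(o,p,None if q is None else np.round(q,2))
W=cloud(load('top0'))
def rect(m,n):
    p=W[m][:,:2].astype(np.float32); r=cv2.minAreaRect(p); print(n,m.sum(),p.mean(0),r,np.nanmean(W[m][:,2]))
v,u=np.mgrid[:420,:560]
Z=W[...,2]
rect((Z>.022)&(abs(u-302)<14)&(abs(v-232)<24),'plate')
rect((Z>.022)&(abs(u-244)<14)&(v>206)&(v<245)&(Z<.045),'pile')
E
```

```text
[-3.11514492e+00 -3.94149730e-01  1.14965269e-04] [[ 0.97  0.25 -0.  ]
 [ 0.25 -0.97  0.  ]
 [ 0.   -0.   -1.  ]]
cam in tool [ 0.079 -0.    -0.143] axes in tool
 [[-0.   -0.95 -0.31]
 [ 1.   -0.   -0.  ]
 [ 0.   -0.31  0.95]]
[3.141592653589793, 0, 0] [0.5, -0.11, 0.4] [-0.32 -0.23  1.72 -0.    1.66  1.25]
[3.141592653589793, 0, 0] [0.5, -0.22, 0.2] [-0.51 -0.08  1.91 -0.    1.31  1.06]
[3.141592653589793, 0, 0] [0.5, -0.03, 0.1] [-0.17 -0.09  2.1  -0.    1.13  1.4 ]
[3.141592653589793, 0, 0] [0.6, -0.03, 0.2] [-0.14  0.04  1.79 -0.    1.31  1.43]
[0, 3.141592653589793, 0] [0.5, -0.11, 0.4] [-0.32 -0.23  1.72  0.    1.66 -1.89]
[0, 3.141592653589793, 0] [0.5, -0.22, 0.2] [-0.51 -0.08  1.91  0.    1.31 -2.08]
[0, 3.141592653589793, 0] [0.5, -0.03, 0.1] [-0.17 -0.09  2.1  -0.    1.13 -1.74]
[0, 3.141592653589793, 0] [0.6, -0.03, 0.2] [-0.14  0.04  1.79  0.    1.31 -1.71]
plate 543 [ 0.4859055  -0.21305971] ((0.48608046770095825, -0.21319690346717834), (0.12011083960533142, 0.059762585908174515), 4.87379789352417) 0.033019042947839854
pile 419 [ 0.5226368  -0.01534544] ((0.5261005759239197, -0.004560038447380066), (0.10789100080728531, 0.08453043550252914), 1.46537184715271) 0.03051872916662166
```

```bash
python3 - <<'E'
from h import *
manip.move_linear([0.162,-0.629,0.38],v=0.3)
manip.reach([0.52,-0.09,0.40],[0,np.pi,0])
snap('wrist','wrist1'); print(current_t(),current_ft_force())
E
```

```text
3.15 [ 0.23789182  0.45720848 -0.67296936]
```

View pics/wrist1.png

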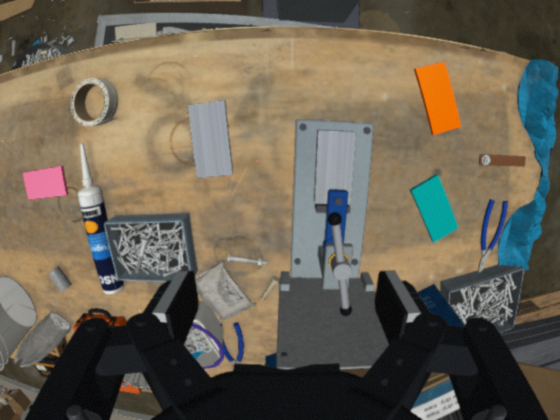

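The plate is at (210,139), the pile at (335,165), and the T-bar runs from (335,218) to (346,311). Next I'll fit their poses.

```bash
cat > fit.py <<'E'
from h import *
def fitrect(W,m,n):
    p=W[m][:,:2].astype(np.float32); (c,sz,a)=cv2.minAreaRect(p)
    print(n,m.sum(),np.round(c,4),np.round(sz,4),round(a,2),'z',np.nanmedian(W[m][:,2]).round(4))
E
python3 - <<'E'
from fit import *
s=load('wrist1'); W=cloud(s,True); Z=W[...,2]; X=W[...,0];Y=W[...,1]
v,u=np.mgrid[:420,:560]
er=lambda m: cv2.morphologyEx(m.astype(np.uint8),cv2.MORPH_OPEN,np.ones((3,3)))>0
fitrect(W,er((Z>.02)&(Z<.05)&(abs(u-210)<30)&(abs(v-139)<50)),'plate wrist')
fitrect(W,er((Z>.022)&(Z<.04)&(abs(u-335)<22)&(v<192)&(v>115)),'pile wrist')
fitrect(W,er((Z>.006)&(Z<.018)&(abs(u-335)<50)&(v<280)&(v>100)),'base wrist')
m=(Z>.14)&(Z<.175)&(abs(u-340)<30)&(v>205)&(v<320); fitrect(W,m,'bar')
m=(Z>.06)&(Z<.1)&(abs(u-338)<14)&(v>180)&(v<215); fitrect(W,m,'arm')
# pile edges by row
for r in range(135,190,10):
    mm=(Z[r]>.022)&(Z[r]<.045)&(abs(u[r]-335)<30); print(r,X[r][mm].mean().round(4),Y[r][mm].max().round(4),Y[r][mm].min().round(4),Z[r][mm].mean().round(4))
print(np.round(W[125:140,335],4)[:,[0,2]].tolist())
W=cloud(load('top0')); Z=W[...,2]; X=W[...,0];Y=W[...,1]
m=(Z>.14)&(Z<.175)&(abs(u-247)<12)&(v>150)&(v<220); fitrect(W,m,'bar top')
m=(Z>.022)&(Z<.045)&(abs(X-.51)<.04)&(abs(Y+.01)<.05);fitrect(W,m,'pile top')
m=(Z>.005)&(Z<.05)&(abs(X-.54)<.09)&(abs(Y+.02)<.09);fitrect(W,m,'base top')
E
```

```text
plate wrist 2736 [ 0.4838 -0.2117] [0.12   0.0612] 4.75 z 0.0349
pile wrist 2236 [ 0.522 -0.013] [0.0615 0.1007] 88.91 z 0.0318
base wrist 6716 [ 0.5996 -0.0145] [0.1304 0.2865] 88.54 z 0.0122
bar 1275 [ 0.6566 -0.0018] [0.0908 0.1741] 86.0 z 0.1576
arm 507 [ 0.5757 -0.0145] [0.0308 0.038 ] 88.33 z 0.0828
135 0.479 0.0171 -0.0405 0.0316
145 0.495 0.0174 -0.0419 0.0317
155 0.5111 0.0166 -0.0429 0.0318
165 0.5273 0.0154 -0.0429 0.032
175 0.5437 0.0146 -0.0439 0.0318
185 0.5602 0.0155 -0.0439 0.0321
[[0.4641, 0.0122], [0.4658, 0.0111], [0.4673, 0.0127], [0.469, 0.0124], [0.4707, 0.0122], [0.472, 0.0175], [0.4727, 0.0311], [0.4743, 0.0315], [0.4758, 0.0323], [0.4774, 0.0324], [0.4791, 0.0318], [0.4807, 0.0316], [0.4821, 0.0333], [0.4838, 0.0316], [0.4856, 0.0302]]
bar top 241 [ 0.662  -0.0155] [0.076  0.1763] 80.02 z 0.1572
pile top 324 [ 0.5107 -0.0048] [0.077  0.0841] 1.47 z 0.0307
base top 1432 [ 0.5403 -0.0206] [0.1795 0.1773] 0.43 z 0.0143
```

```bash
python3 - <<'E'
from fit import *
for n,f,box in (('wrist1',True,(315,370,200,325)),('top0',False,(233,262,150,222))):
    W=cloud(load(n),f); v,u=np.mgrid[:420,:560]
    m=(u>box[0])&(u<box[1])&(v>box[2])&(v<box[3])&(W[...,2]>.14)&(W[...,2]<.168)
    P=W[m]
    k,lab=cv2.connectedComponents(m.astype(np.uint8)); 
    for i in range(1,k):
        q=W[lab==i]; 
        if len(q)>15: print(n,len(q),q.mean(0).round(3),q.min(0).round(3),q.max(0).round(3))
    # points near axis
    ax=np.array([.647,-.0162]); r=np.hypot(*(P[:,:2]-ax).T); q=P[(r<.085)]
    [vx,vy,x0,y0]=cv2.fitLine(q[:,:2].astype(np.float32),cv2.DIST_HUBER,0,.01,.001).ravel(); print(n,'bar dir',vx,vy,x0,y0)
    t=(q[:,:2]-[x0,y0])@[vx,vy]; print('ends',np.array([x0,y0])+t.min()*np.array([vx,vy]),np.array([x0,y0])+t.max()*np.array([vx,vy]),t.max()-t.min())
E
```

```text
wrist1 1148 [ 0.639 -0.018  0.159] [ 0.567 -0.038  0.14 ] [0.724 0.004 0.167]
wrist1 387 [ 0.741 -0.005  0.149] [ 0.739 -0.046  0.14 ] [0.744 0.038 0.159]
wrist1 bar dir 0.98401433 0.1780894 0.638872 -0.018277332
ends [ 0.56776287 -0.03114685] [ 0.72488697 -0.00271013] 0.1596766322845234
top0 27 [ 0.743 -0.013  0.154] [ 0.741 -0.041  0.14 ] [0.744 0.015 0.167]
top0 19 [ 0.742 -0.063  0.152] [ 0.74  -0.079  0.142] [ 0.743 -0.047  0.165]
top0 186 [ 0.648 -0.019  0.157] [ 0.57  -0.039  0.142] [0.726 0.001 0.167]
top0 bar dir 0.98428166 0.1766059 0.6478903 -0.018579518
ends [ 0.56959464 -0.03262781] [ 0.72666772 -0.00444479] 0.1595814308318652
```

```bash
cat >> h.py <<'E'
def rz(y): return R.from_euler('z',y)
def ori(yaw): return (rz(yaw)*R.from_rotvec([0,np.pi,0])).as_rotvec()   # tool x = -x of frame with yaw
PY=-0.0255; PILE=np.array([0.532,-0.0133]); AX=np.array([.647,-.017])
def pile(x,y,z): return np.r_[PILE+rz(PY).apply([x,y,0])[:2],z]
E
python3 - <<'E'
from h import *
y=.083; c=np.array([.485,-.2123])+rz(y).apply([-.04,0,0])[:2]
manip.reach(np.r_[c,.13],ori(y))
manip.move_linear(np.r_[c,.006],v=.12)
print(current_position(),current_ft_force())
f=fingers.command_gripper(.0); print(current_gripper_width(),current_ft_force(),current_t())
snap('side','side2'); snap('wrist','wrist2')
s=load('side2'); cv2.imwrite('pics/crop2.png',cv2.resize(s['frame'][150:290,200:380],None,fx=4,fy=4))
E
```

```text
[ 0.44586454 -0.21605272  0.00685942] [ 0.32530727 -0.03419015  0.49433104]
0.05886661368216488 [-1.09969926 -0.4441921   5.5817917 ] 5.875
```

View pics/crop2.png

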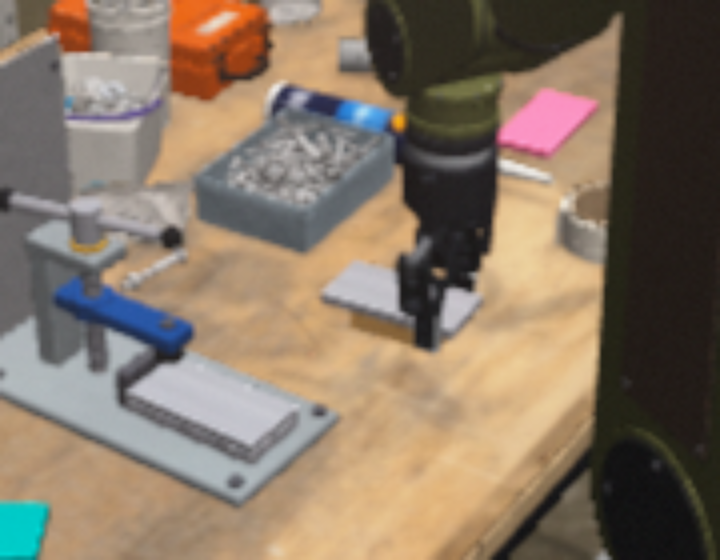

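View pics/wrist2.png

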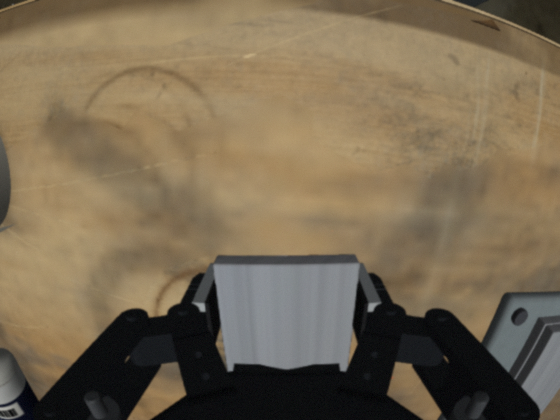

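The plate is held at (285,310) in the wrist view, square between the fingers, width 58.9 mm. Next I'll lift it, align it with the pile and look before inserting.

```bash
python3 - <<'E'
from h import *
p=current_position()
manip.move_linear([p[0],p[1],.09],v=.12)
manip.move_linear(pile(-.15,0,.09),ori(PY),v=.2)
manip.move_linear(pile(-.15,0,.021),v=.1)
print(current_position(),current_gripper_width(),current_ft_force(),current_t())
s=snap('side','side3'); cv2.imwrite('pics/crop3.png',cv2.resize(s['frame'][180:290,170:350],None,fx=4,fy=4))
s=snap('top','top3'); cv2.imwrite('pics/crop3t.png',cv2.resize(s['frame'][140:290,200:320],None,fx=4,fy=4))
E
```

```text
[ 0.38263341 -0.00967956  0.02151376] 0.05858636131866001 [ 0.01087102  1.12900082 -2.20660091] 8.9
```

View pics/crop3.png

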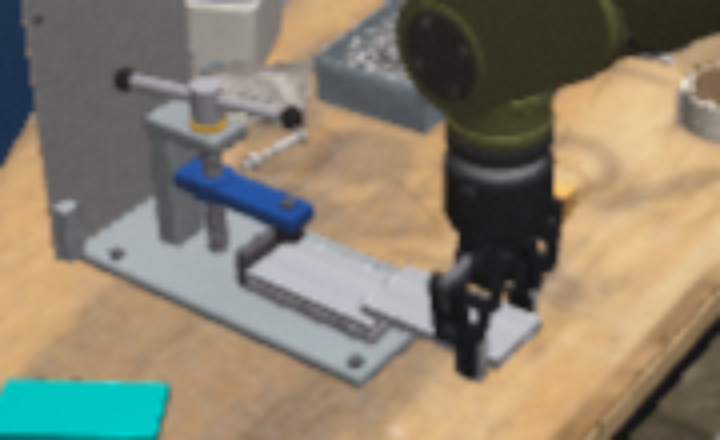

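View pics/crop3t.png

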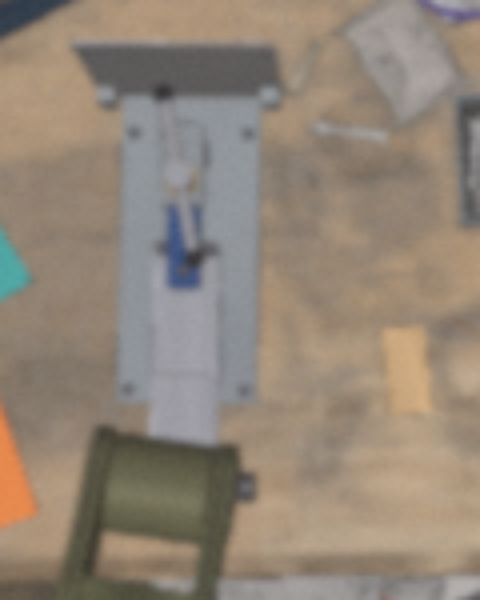

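The plate's front lies over the pile's near end, in line and level to the eye (side crop (380,300)). Numeric check of tilt and offset:

```bash
python3 - <<'E'
from fit import *
for n in ('top3','side3'):
    W=cloud(load(n)); L=W.copy(); L[...,:2]=rz(-PY).apply(np.c_[(W[...,:2]-PILE).reshape(-1,2),np.zeros(W.shape[0]*W.shape[1])])[:,:2].reshape(W.shape[0],W.shape[1],2)
    X,Y,Z=L[...,0],L[...,1],L[...,2]
    for lo in np.arange(-.16,.02,.01):
        m=(X>lo)&(X<lo+.01)&(abs(Y)<.045)&(Z>.025)&(Z<.06)
        if m.sum()>3: print(n,lo.round(3),m.sum(),'y',np.percentile(Y[m],[3,97]).round(4),'z',np.median(Z[m]).round(4))
E
```

```text
top3 -0.11 36 y [-0.0303  0.0233] z 0.0491
top3 -0.1 51 y [-0.0301  0.0272] z 0.0485
top3 -0.09 51 y [-0.0301  0.0272] z 0.048
top3 -0.08 37 y [-0.0294  0.0275] z 0.0492
top3 -0.07 49 y [-0.0296  0.0263] z 0.0467
top3 -0.06 51 y [-0.0279  0.0288] z 0.0464
top3 -0.05 35 y [-0.0284  0.0262] z 0.0315
top3 -0.04 31 y [-0.0282  0.0257] z 0.0323
top3 -0.03 37 y [-0.0282  0.0226] z 0.0314
top3 -0.02 38 y [-0.0278  0.0258] z 0.031
top3 -0.01 39 y [-0.0273  0.0266] z 0.0308
top3 0.0 32 y [-0.0278  0.027 ] z 0.0316
top3 0.01 39 y [-0.0274  0.0259] z 0.0314
side3 -0.16 77 y [-0.0318  0.0438] z 0.0497
side3 -0.15 47 y [-0.0321  0.0444] z 0.0493
side3 -0.14 7 y [-0.0317  0.0292] z 0.0492
side3 -0.13 11 y [-0.0224  0.0315] z 0.0469
side3 -0.12 11 y [-0.0104  0.0326] z 0.0466
side3 -0.11 16 y [0.0153 0.032 ] z 0.0467
side3 -0.1 25 y [0.003  0.0337] z 0.0493
side3 -0.09 35 y [-0.0096  0.0322] z 0.0489
side3 -0.08 44 y [-0.0239  0.0319] z 0.0479
side3 -0.07 49 y [-0.0258  0.0304] z 0.048
side3 -0.06 54 y [-0.0233  0.0323] z 0.0476
side3 -0.05 11 y [0.0218 0.0333] z 0.0318
side3 -0.04 37 y [-0.0231  0.0319] z 0.0322
side3 -0.03 44 y [-0.0264  0.0312] z 0.0317
side3 -0.02 46 y [-0.0279  0.029 ] z 0.0319
side3 -0.01 41 y [-0.0262  0.0314] z 0.0324
side3 0.0 37 y [-0.0263  0.0308] z 0.0321
side3 0.01 43 y [-0.0261  0.0308] z 0.032
```

```bash
python3 - <<'E'
from h import *
manip.move_linear(pile(-.15,0,.0185),v=.1)
manip.move_linear(pile(-.052,0,.0185),v=.12)
print(current_position(),current_ft_force())
print(manip.move_linear(pile(-.03,0,.0185),v=.03,contact_N=5)); p=current_position(); 
print('local x',rz(-PY).apply(np.r_[p[:2]-PILE,0]),current_ft_force())
print(manip.move_linear([p[0],p[1],.008],v=.02,contact_N=5)); print(current_position(),current_ft_force(),current_t())
s=snap('side','side4'); cv2.imwrite('pics/crop4.png',cv2.resize(s['frame'][180:290,170:350],None,fx=4,fy=4))
E
```

```text
[ 0.47651121 -0.01132414  0.01702831] [-11.14654854   1.18682145   4.33493357]
True
local x [-0.05563941  0.00056943  0.        ] [-1.41277468 -0.17074642  3.87983404]
True
[ 0.47649507 -0.01131837  0.01686981] [ 0.16480518 -0.40523456  3.79885765] 10.65
```

View pics/crop4.png

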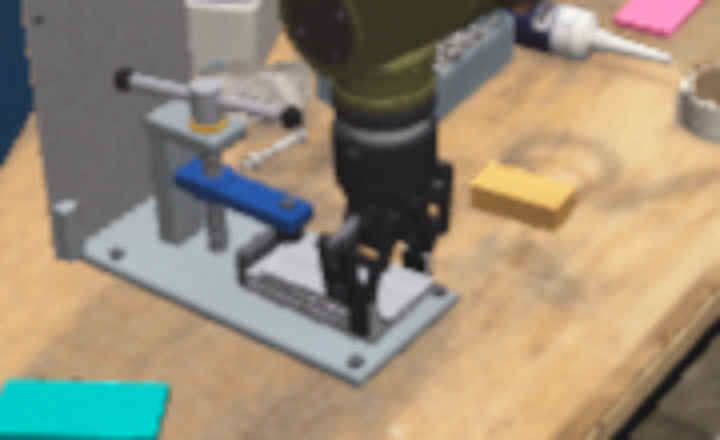

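The force of -11 N built up before the end stop because the fingers beside the pile rub on its edges. I'll release here and push the plate home with the two fingertips spread on its outer end face.

```bash
python3 - <<'E'
from h import *
fingers.command_gripper(.085); print(current_gripper_width(),current_ft_force())
p=current_position()
manip.move_linear([p[0],p[1],.12],v=.15)
q=pile(-.16,0,.12); manip.move_linear(q,v=.25)
print(current_t())
s=snap('side','side5'); cv2.imwrite('pics/crop5.png',cv2.resize(s['frame'][180:290,170:350],None,fx=4,fy=4))
s=snap('wrist','wrist5')
E
```

```text
0.08502192350130987 [-0.47187666 -0.07788096 -0.10101793]
12.4833
```

View pics/crop5.png

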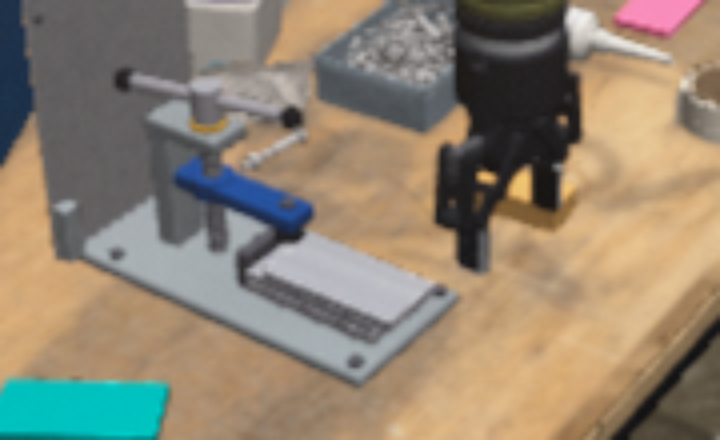

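View pics/wrist5.png

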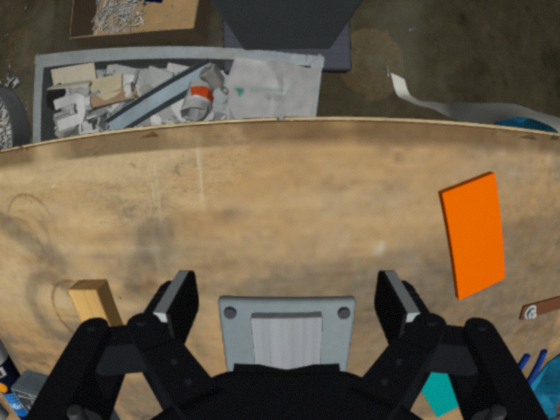

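```bash
cat >> fit.py <<'E'
def loc(W):
    L=W.copy(); n=W.shape[:2]
    L[...,:2]=rz(-PY).apply(np.c_[(W[...,:2]-PILE).reshape(-1,2),np.zeros(n[0]*n[1])])[:,:2].reshape(*n,2); return L
def plate_on(n,fish=False):
    L=loc(cloud(load(n),fish)); X,Y,Z=L[...,0],L[...,1],L[...,2]
    m=(abs(Y)<.05)&(X>-.11)&(X<.015)&(Z>.0375)&(Z<.05)
    print(n,m.sum(),'x',np.percentile(X[m],[0,1,99,100]).round(4),'y',np.percentile(Y[m],[1,99]).round(4),'z',np.median(Z[m]).round(4), end=' ')
    A=np.c_[X[m],Y[m],np.ones(m.sum())]; print('tilt',np.linalg.lstsq(A,Z[m],rcond=None)[0].round(3))
    for lo in np.arange(-.07,.01,.01):
        k=m&(X>lo)&(X<lo+.01)
        if k.sum()>3: print('  ',lo.round(3),np.percentile(Y[k],[2,98]).round(4))
E
python3 - <<'E'
from fit import *
plate_on('side5'); plate_on('wrist5',True)
E
```

```text
side5 401 x [-0.0806 -0.0784  0.0141  0.0148] y [-0.0279  0.0342] z 0.0415 tilt [ 0.005 -0.008  0.042]
   -0.07 [-0.0265  0.033 ]
   -0.06 [-0.027   0.0311]
   -0.05 [-0.0269  0.0322]
   -0.04 [-0.0248  0.0293]
   -0.03 [-0.0246  0.0335]
   -0.02 [-0.027   0.0324]
   -0.01 [-0.0248  0.0324]
   0.0 [-0.025   0.0327]
wrist5 3456 x [-0.0788 -0.0774 -0.0201 -0.0169] y [-0.0285  0.0299] z 0.0414 tilt [ 0.008 -0.001  0.042]
   -0.07 [-0.0286  0.029 ]
   -0.06 [-0.0278  0.0297]
   -0.05 [-0.0273  0.0291]
   -0.04 [-0.0277  0.0298]
   -0.03 [-0.0272  0.0294]
   -0.02 [-0.0099  0.0115]
```

```bash
python3 - <<'E'
from h import *
fingers.command_gripper(.04); print(current_gripper_width())
manip.move_linear(pile(-.115,0,.12),v=.2)
manip.move_linear(pile(-.115,0,.0328),v=.12)
def lx(): p=current_position(); return rz(-PY).apply(np.r_[p[:2]-PILE,0])[0].round(4),p[2].round(4)
f0=current_ft_force()
print(manip.move_linear(pile(-.078,0,.0328),v=.05,contact_N=12),lx(),current_ft_force()-f0)
print(manip.move_linear(pile(-.060,0,.0328),v=.02,contact_N=12),lx(),current_ft_force()-f0,current_t())
s=snap('side','side6'); cv2.imwrite('pics/crop6.png',cv2.resize(s['frame'][180:290,170:350],None,fx=4,fy=4))
E
```

```text
0.040035677293607394
False (np.float64(-0.0779), np.float64(0.0326)) [ 0.33962773 -0.2416664  -0.2220558 ]
True (np.float64(-0.0707), np.float64(0.032)) [-0.58119301  0.03778606  0.27447178] 15.7917
```

View pics/crop6.png

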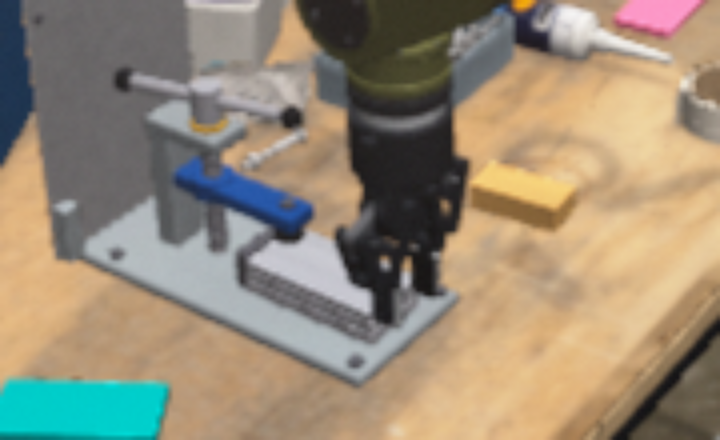

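Stopped with 12 N with the finger faces at about -60 mm, which fits the plate against the end stop. I'll back off and check.

```bash
python3 - <<'E'
from fit import *
manip.move_linear(pile(-.10,0,.0328),v=.1)
manip.move_linear(pile(-.14,0,.2),v=.25)
snap('wrist','wrist7'); s=snap('side','side7'); print(current_t(),current_ft_force())
plate_on('wrist7',True); plate_on('side7')
cv2.imwrite('pics/crop7.png',cv2.resize(s['frame'][180:290,170:350],None,fx=4,fy=4))
E
```

```text
17.2167 [-0.06476313 -0.50286162  0.07333396]
wrist7 3220 x [-0.0608 -0.0601  0.014   0.015 ] y [-0.0291  0.0297] z 0.0414 tilt [ 0.004 -0.     0.042]
   -0.07 [-0.027   0.0275]
   -0.06 [-0.0281  0.0288]
   -0.05 [-0.0284  0.0291]
   -0.04 [-0.0288  0.0285]
   -0.03 [-0.0284  0.0289]
   -0.02 [-0.0274  0.0293]
   -0.01 [-0.0279  0.0295]
   0.0 [-0.0281  0.0287]
side7 327 x [-0.0633 -0.0617  0.0135  0.0148] y [-0.0293  0.0327] z 0.0416 tilt [ 0.008 -0.01   0.042]
   -0.07 [-0.0238  0.0301]
   -0.06 [-0.0277  0.0302]
   -0.05 [-0.0277  0.0333]
   -0.04 [-0.0269  0.0298]
   -0.03 [-0.0286  0.031 ]
   -0.02 [-0.0271  0.031 ]
   -0.01 [-0.0264  0.0313]
   0.0 [-0.026   0.0328]
```

View pics/crop7.png

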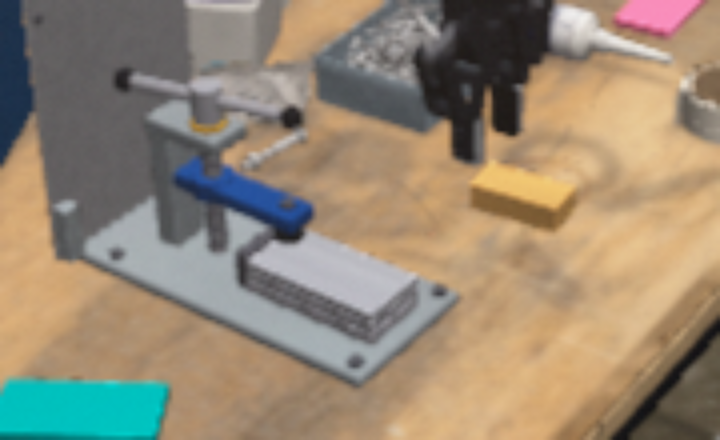

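Plate is flush: x -60.5 mm at the near edge, y within 0.5 mm, square and flat. Next is the handle, turning end_a in a loose finger cage.

```bash
cat >> h.py <<'E'
def hp(q,end,z,r=.052):
    psi=1.5*np.pi-q+PY
    d=np.array([np.cos(psi),np.sin(psi)])*(1 if end=='a' else -1)
    return np.r_[AX+r*d,z], ori(psi-np.pi)
def turn(q0,q1,end,z,step=.33,v=.07,cN=20):
    n=int(np.ceil((q1-q0)/step))
    for q in np.linspace(q0,q1,n+1)[1:]:
        p,o=hp(q,end,z); c=manip.move_linear(p,o,v=v,contact_N=cN)
        print(round(q,3),c,current_ft_force().round(1),current_t(),round(float(current_joints()[5]),2))
        if c: return q
    return None
E
python3 - <<'E'
from h import *
for q in np.linspace(1.366,3.4,8):
    p,o=hp(q,'a',.136); j=kin.solve_ik(p,o); print(round(q,2),None if j is None else np.round(j,2))
fingers.command_gripper(.026)
p,o=hp(1.366,'a',.2); manip.move_linear(p,o,v=.2)
p,o=hp(1.366,'a',.136); print(manip.move_linear(p,o,v=.08,contact_N=8),current_position(),current_ft_force(),current_t())
turn(1.366,1.7,'a',.136)
s=snap('side','side8'); cv2.imwrite('pics/crop8.png',cv2.resize(s['frame'][150:290,160:340],None,fx=4,fy=4))
E
```

```text
1.37 [-0.13  0.08  1.86  0.    1.2  -1.88]
1.66 [-0.11  0.08  1.86 -0.    1.2  -1.57]
1.95 [-0.08  0.09  1.85 -0.    1.2  -1.25]
2.24 [-0.06  0.11  1.83  0.    1.2  -0.94]
2.53 [-0.04  0.13  1.81  0.    1.2  -0.63]
2.82 [-0.03  0.16  1.77 -0.    1.21 -0.33]
3.11 [-0.03  0.19  1.74 -0.    1.21 -0.04]
3.4 [-0.03  0.22  1.7   0.    1.22  0.25]
False [ 0.59633433 -0.02635297  0.13660641] [-0.58978999 -1.06093461  0.15770349] 19.6333
1.533 False [-0.   0.2  0.5] 19.95 -1.71
1.7 False [ 0.8 -1.   0.7] 20.2667 -1.53
```

View pics/crop8.png

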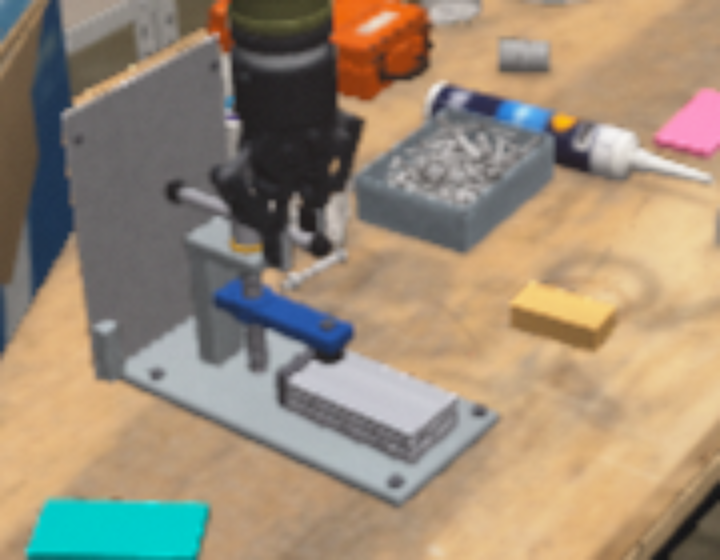

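The bar is between the fingers (crop (300,240)) and follows. Carry on to about 3.3.

```bash
python3 - <<'E'
from h import *
r=turn(1.7,3.35,'a',.136)
if r is None:
    p,o=hp(3.22,'a',.136); p=current_position(); manip.move_linear([p[0],p[1],.21],v=.2)
s=snap('side','side9'); cv2.imwrite('pics/crop9.png',cv2.resize(s['frame'][150:290,160:340],None,fx=4,fy=4)); s=snap('top','top9'); cv2.imwrite('pics/crop9t.png',cv2.resize(s['frame'][140:290,180:320],None,fx=4,fy=4)); print(current_t())
E
```

```text
2.03 False [1.2 0.1 0. ] 20.8 -1.17
2.36 False [-0.1 -0.1 -0.7] 21.2833 -0.81
2.69 False [-1.3  1.2  1.1] 21.7667 -0.47
3.02 False [-1.7 -0.1 -1.5] 22.25 -0.13
3.35 False [-1.2  1.2 -0.9] 22.7333 0.2
23.35
```

View pics/crop9.png

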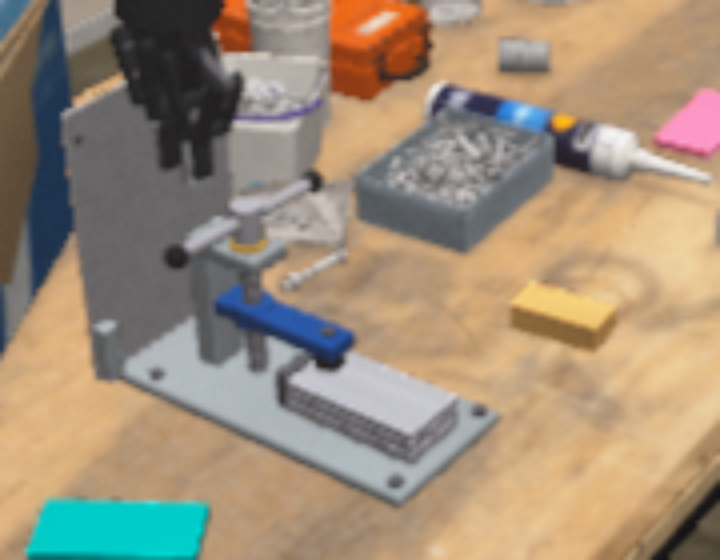

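The bar now runs from knob (178,257) to (313,182) in the crop, lying across. I'll measure its angle and then take the other end.

```bash
cat >> fit.py <<'E'
def barq(n,fish=False):
    W=cloud(load(n),fish); m=(W[...,2]>.145)&(W[...,2]<.168)&(np.hypot(W[...,0]-AX[0],W[...,1]-AX[1])<.085)
    P=W[m][:,:2].astype(np.float32); vx,vy,x0,y0=cv2.fitLine(P,cv2.DIST_HUBER,0,.01,.001).ravel()
    q=(1.5*np.pi+PY-np.arctan2(vy,vx))%np.pi; print(n,m.sum(),'q mod pi',q,q+np.pi,'c',x0,y0); return q
E
python3 - <<'E'
from fit import *
q=barq('side9')+np.pi; 
if 3.05<q<3.45:
    p,o=hp(q,'b',.21); manip.move_linear(p,o,v=.25)
    p,o=hp(q,'b',.136); c=manip.move_linear(p,o,v=.1,contact_N=8); print(c,current_position(),current_ft_force(),current_t())
    if not c:
        turn(q,5.5,'b',.136)
s=snap('side','side10'); cv2.imwrite('pics/crop10.png',cv2.resize(s['frame'][150:290,160:340],None,fx=4,fy=4)); print(current_t())
E
```

```text
side9 220 q mod pi 0.08652663 3.2281194 c 0.64345545 -0.006254366
False [ 0.64174465 -0.06873368  0.13676582] [-0.32971449  0.23679759  0.28938731] 24.8083
3.553 False [ 1.3 -0.   0.1] 25.2833 0.25
3.877 False [ 1.8 -0.9  1.1] 25.7583 0.58
4.202 False [ 0.9 -1.8  1.2] 26.2333 0.92
4.526 False [ 1.5 -1.4  0.2] 26.7083 1.27
4.851 False [ 0.8 -0.4  0.6] 27.1833 1.63
5.175 False [-0.3 -0.8  0.7] 27.6583 1.98
5.5 False [-1.7  0.5  0.2] 28.1333 2.33
28.1833
```

View pics/crop10.png

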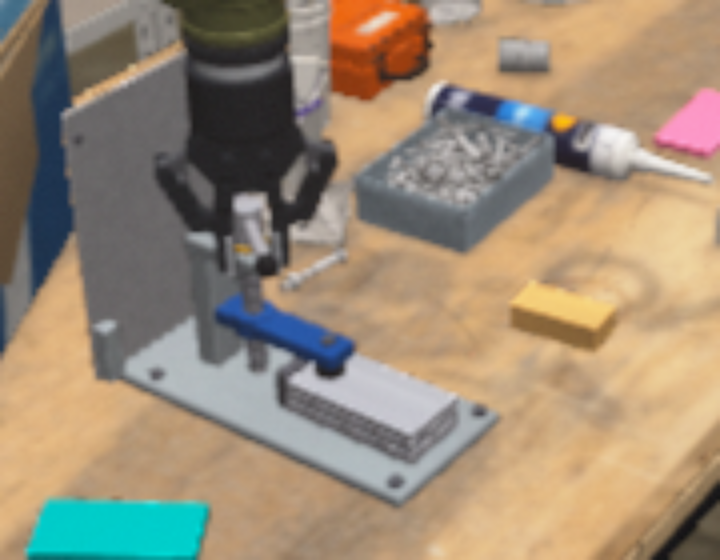

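The bar follows, and the foot is close above the plate. Next I'll turn on slowly to the stop.

```bash
python3 - <<'E'
from fit import *
r=turn(5.5,6.05,'b',.136,step=.07,v=.025,cN=14)
print('stop at',r)
p=current_position(); d=p[:2]-AX; print('tool ang q',(np.pi/2-np.arctan2(d[1],d[0])+PY)%(2*np.pi),np.hypot(*d),current_ft_force())
s=snap('side','side11'); snap('top','top11'); barq('side11'); print(current_t())
E
```

```text
5.569 False [-3.5 -1.  -0.4] 28.475 2.4
5.638 False [-3.9 -1.6 -1.2] 28.7667 2.47
5.706 False [-3.1  0.2 -1.7] 29.0583 2.55
5.775 False [-4.1  0.  -0.9] 29.35 2.62
5.844 False [-4.1 -1.1 -0.8] 29.6417 2.69
5.912 True [-2.8 -1.4  2.5] 29.85 2.76
stop at 5.9125
tool ang q 5.819113724408445 0.05153582965766416 [-2.84139039 -1.43660554  2.47867484]
side11 140 q mod pi 2.3649848 5.5065775 c 0.6227747 0.028369311
29.95
```

Hard stop met (sharp rise; tool at about 5.82, less the cage play, gives about 5.7). I'll back off, rise and check.

```bash
python3 - <<'E'
from fit import *
p,o=hp(5.72,'b',.136); manip.move_linear(p,o,v=.05)
p,o=hp(5.72,'b',.22); manip.move_linear(p,o,v=.15)
manip.reach([.42,-.16,.36],ori(PY))
snap('wrist','wrist12'); s=snap('side','side12'); snap('top','top12'); print(current_t())
for n,f in (('wrist12',True),('side12',False),('top12',False)): barq(n,f)
plate_on('side12'); plate_on('wrist12',True)
cv2.imwrite('pics/crop12.png',cv2.resize(s['frame'][150:290,160:340],None,fx=4,fy=4))
E
```

```text
34.95
wrist12 176 q mod pi 2.5252097 5.6668024 c 0.609069 0.035509326
side12 165 q mod pi 2.5643737 5.7059665 c 0.63961285 -0.0075923284
top12 182 q mod pi 2.5609586 5.7025514 c 0.6475662 -0.017951017
side12 319 x [-0.0631 -0.0624  0.0136  0.0144] y [-0.0283  0.0324] z 0.0415 tilt [0.01  0.    0.042]
   -0.07 [-0.0244  0.0218]
   -0.06 [-0.0281  0.0314]
   -0.05 [-0.0276  0.0322]
   -0.04 [-0.0267  0.0312]
   -0.03 [-0.0281  0.0303]
   -0.02 [-0.0275  0.0312]
   -0.01 [-0.0256  0.0323]
   0.0 [-0.0277  0.0312]
wrist12 1692 x [-0.0607 -0.06    0.0139  0.015 ] y [-0.0298  0.0295] z 0.0414 tilt [0.    0.003 0.041]
   -0.07 [-0.024   0.0265]
   -0.06 [-0.0291  0.0279]
   -0.05 [-0.0295  0.0284]
   -0.04 [-0.0295  0.0293]
   -0.03 [-0.0293  0.0288]
   -0.02 [-0.0292  0.029 ]
   -0.01 [-0.0296  0.0293]
   0.0 [-0.0291  0.029 ]
```

View pics/crop12.png

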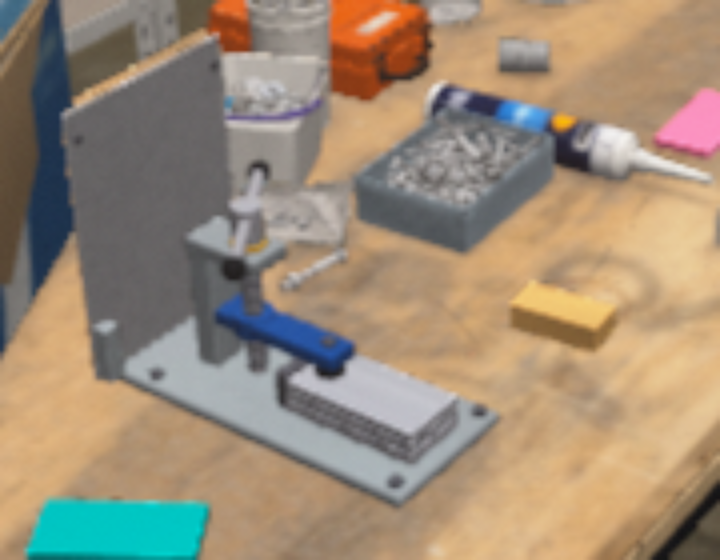

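View pics/top12.png

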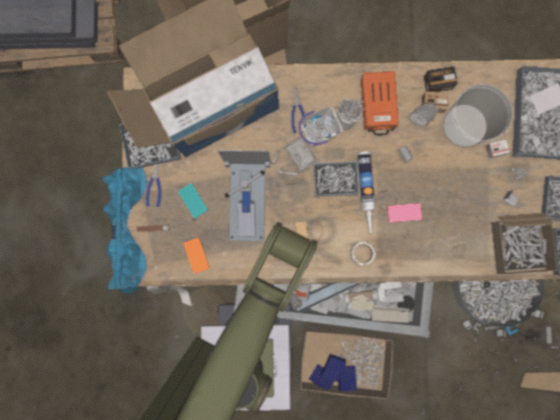

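Handle measures 5.70 rad, the plate is flush and the foot is on it (crop (330,365)). The rusty bar and tin are where they were. I'm handing in.

```bash
python3 -c "
from h import *
print(current_ft_force(),current_t()); close_job()"
```

```text
[-0.48750077  0.25096822 -0.46091699] 34.95
the job is handed in; nothing more can be done
```

The plate is on the pile against the end stop and the T-handle is at its hard stop. I handed the job in at about 35 s, with the gripper clear of everything.

**What I did:**
- I gripped the plate near its outer end and slid it in under the raised blue arm. It jammed about 18 mm short of the stop because the fingers rubbed on the sides of the pile.
- I let it go there and pushed it home with the spread fingertips until I felt about 12 N against the end stop.
- I turned the handle clockwise with the fingers loosely round the bar, first by end_a, then by end_b, until it came up hard.

**Last checks:**
- **Plate:** its near edge is at -60 to -62 mm (ideal -60). It is within about 1–2 mm sideways, flat and square. The top face reads 41.4 mm, against 42 mm ideal.
- **Handle:** it reads 5.70 and 5.71 rad from the top and side cameras. The wrist camera gave 5.67 rad from a partly hidden view.
- **Foot:** it is seen resting on the plate, but I could not measure its pressing force directly.
- **Rusty bar and tin of screws:** they look unmoved in the top picture.

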